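Empty the catch bay, set the quarter-turn fastener and hold the access panel shut

TASK

Close up the pot-capping machine after the batch: first collect both amber ink pots from its catch bay and stand them upright in the blue tote, then turn the brass quarter-turn fastener until its bar and dark slot line up with the two white marks on the frame. Then pick up the green access panel, lower it squarely over the bay so that the fastener comes up through its slot and it lies flat on the frame, and press it down firmly, clearly harder than its own weight. Finish while still holding it pressed: do not let go or ease off at the end, and leave the other things on the table where they are.

Things in the scene. Friction and masses are not known exactly. Their poses are not given: they have to be found in the camera images.
- unit: Fixed machine: grey frame 200 (x) by 210 (y) mm, flat top 45 mm above the table, and behind it, 120 to 310 mm to +x, a white housing up to 120 mm tall, 240 mm wide. Origin: centre of the frame's underside; +x points away from the robot, yaw varies a little. Fastener 65 mm to -x of the origin; beside it two white marks along the frame's y.
- bay (a point): Centre of the catch bay's floor, 20 mm above the table and 20 mm to +x of the frame's origin, axes as the frame's. The bay is a rectangular well in the frame, 110 (x) by 170 (y) mm and 25 mm deep.
- fastener (a joint): Angle of the quarter-turn fastener (rad); friction (0.04 N m) keeps it where it is left. 0 = bar along the frame's y, in line with the white marks (aligned). It starts 0.9 to 1.45 counter-clockwise of that, seen from above, so turn it clockwise. It can overshoot: stops at -0.6 and 1.65.
- fastener_grip (a point): Point on the fastener's vertical axis, 22 mm above the frame's top (67 mm above the table). The fastener is an upright brass bar 28 mm long, 8 mm thick, its top 30 mm above the frame, with a dark slot line along the top. This point turns with the bar: its y axis runs along the bar's length, its x axis across its thickness.
- panel: Loose green plate 190 (x) by 200 (y) by 6 mm, 0.28 to 0.44 kg, flat on the table. Origin: centre of its underside. Through slot 22 (x) by 44 (y) mm, centred 65 mm to -x. Fitted, its origin is 45 mm straight above the frame's, axes as the frame's, the aligned fastener standing 24 mm out of the slot. A fastener out of line or a pot in the bay keeps it up.
- panel_grip (a point): Centre of the black bridge handle's bar on the panel, 39 mm above the panel's underside, over its centre. The bar runs along the panel's y, 94 mm long, 14 mm wide and 14 mm high, 26 mm of free space under it (legs at its ends, 41 mm from the centre).
- pot_a: Sealed amber ink pot, orange label, black cap: a straight cylinder 42 mm across and 56 mm tall, about 0.12 kg, standing in the bay so that it sticks out 31 mm above the frame. Origin: centre of its underside. Axis z up.
- pot_b: As pot_a, with a red label. The two stand 68 to 105 mm apart, mostly along the frame's y.
- tote_in (a point): Centre of the inner floor of the blue open tote, 5 mm above the table. The tote is 180 (x) by 200 (y) mm outside, 70 mm tall, walls 5 mm thick; this point's axes are the tote's. Loose, 0.8 kg. Tote and panel lie one on each side of the machine; which is on which side varies.
- brush: Paint brush lying on the table at the left, by the plates, about 170 mm long. Leave alone.
- ink_jar: Large amber jar, 68 mm across, 90 mm tall, standing to the right beyond the work. Leave alone.
- bowl: Terracotta bowl, 90 mm across, 40 mm tall, to the left beyond the work. Leave alone.
- tape: Cardboard-coloured tape roll, 84 mm across, 25 mm tall. Leave alone.
- cup: Blue cup, 72 mm across, 85 mm tall. Leave alone.
There are look-alikes about, which are no part of the job. Leave any purple look-alike of the pot_b alone.

How it is judged:
On the way, in this order (a step that is already met when the one before it is completed fails the run):
1. both pots stand upright in the tote, let go (x of pot_a in the frame of tote_in between -0.085 and 0.085 m and y of pot_a in the frame of tote_in between -0.095 and 0.095 m and z of pot_a in the frame of tote_in between -0.01 and 0.02 m and angle between each of pot_a, pot_b's own z axis and vertical below 0.3 rad and linear speed of each of pot_a, pot_b below 0.05 m/s and x of pot_b in the frame of tote_in between -0.085 and 0.085 m and y of pot_b in the frame of tote_in between -0.095 and 0.095 m and z of pot_b in the frame of tote_in between -0.01 and 0.02 m and contact force between the fingers and pot_a below 0.1 N and contact force between the fingers and pot_b below 0.1 N), for 0.2 s.
2. the fastener is turned in line with the white marks, before the panel is put on (value of joint fastener between -0.2 and 0.2 rad and horizontal distance between panel and unit above 0.1 m), for 0.2 s.
At the end, for the whole second after the job is handed in: Pots at rest and upright (0.3 rad) on the tote floor; fastener within 0.2 rad of the marks; panel flat on the frame (3 mm, tilt 0.035 rad), within 12 mm and 0.12 rad of its place, pressing on the frame with over 8 N, gripper still on it, panel still (20 mm/s) (x of pot_a in the frame of tote_in between -0.085 and 0.085 m and y of pot_a in the frame of tote_in between -0.095 and 0.095 m and z of pot_a in the frame of tote_in between -0.01 and 0.02 m and angle between each of pot_a, pot_b's own z axis and vertical below 0.3 rad and linear speed of each of pot_a, pot_b below 0.05 m/s and x of pot_b in the frame of tote_in between -0.085 and 0.085 m and y of pot_b in the frame of tote_in between -0.095 and 0.095 m and z of pot_b in the frame of tote_in between -0.01 and 0.02 m and value of joint fastener between -0.2 and 0.2 rad and z of panel in the frame of unit between 0.04 and 0.048 m and horizontal distance between panel and unit below 0.012 m and angle between the y axis of panel and the y axis of unit, either way round below 0.12 rad and angle between the z axis of panel and the z axis of unit, either way round below 0.035 rad and contact force between panel and unit above 8 N and contact force between the fingers and panel above 1.5 N and linear speed of panel below 0.02 m/s); the arm keeps its last pose, push and grip.
It fails at once if a bystander (brush, jar, bowl, tape, cup) was moved over 40 mm (distance of any of brush, ink_jar, bowl, tape, cup from where it was at the start of the episode above 0.04 m).
It also fails if it takes over 72 s, if anything falls off the work surface, if the arm or the gripper's body presses on something with over 40 N, if the wrist force passes 120 N, or if a joint passes its speed limit or range.

ROBOT

A 6-joint arm with a two-finger parallel gripper is mounted at the origin on the work surface. World frame = base frame: x ahead of the robot, y to its left, z up, the work surface at z = 0. Lengths are in m, angles in rad, forces in N, time in s.
With the tool pointing down it reaches from about 0.35 to 0.85 m from the base axis. Payload 8.1 kg.
Tool frame: the origin (TCP) lies midway between the tips of the shut fingers; the grasp point (between the pads) lies 19 mm behind it; z points along the fingers, y is the direction in which the jaws open and shut (so a half turn about z gives the same grasp; the last joint's range is limited). The gripper opens to 85 mm and grips with 20 to 120 N. Pads are 22 mm wide; open, the fingers measure 114 mm over their backs; the gripper's body (76 mm by 85 mm) begins 54 mm behind the grasp point. The pads swing forward as they close: fully open they stand 13 mm farther back than shut.
Start: joints at [1.148, 0.13, 1.488, -0, 1.523, -0.085], TCP at [0.199, 0.566, 0.231] pointing down, gripper open.
Joint ranges: [-2.96, 2.96], [-0.89, 2.26], [0.02, 2.5], [-1.34, 4.48], [0, 2.73], [-2.66, 2.66]. Speed limits (rad/s): [2.39, 2.39, 2.79, 3.14, 3.14, 3.14].

INTERFACE

Orientations are given as a unit quaternion [x, y, z, w].
In Python, from bench import manip gives the robot as it stands. Calls block until the motion is done:
- manip.move_ptp(position, orientation): joint-space move of the TCP to a pose.
- manip.movel(position, rotation=None, rate=0.15, contact_N=None): straight line of the TCP; rotation=None keeps the orientation; rate is the mean speed in m/s. With contact_N (N) it stops when the force on the tool has changed by that much, and returns True; else False.
- manip.goto_joints(angles): joint-space move.
- manip.release() and manip.close(): open the fingers fully, or close them until they stop; the grip force is fixed at half the most.
- manip.pause(seconds).
- manip.solve_ik(position, orientation): joint angles nearest the present ones, or None.
- manip.sense(): the state.
- manip.get_image(name): name is "side" or "top"; returns (picture, depth): 400x640x3 uint8, red, green, blue; 400x640 float32, m along the optical axis (not along the pixel's ray), 0 where there is no reading.
- manip.camera_info(name): a dict with "fx", "fy", "cx", "cy" (pixels), "D" ([k1, k2, p1, p2, k3] as OpenCV has them; the pictures are not rectified), "R" (3x3) and "t" (3): a world point X has camera coordinates R X + t. Camera axes: x right, y down, z forward; pixel columns grow to the right and rows downward; lengths in m; the calibration is good to about 2 mm. A picture is of the moment at which its call begins. camera_info takes no time and is no camera call.
A pose or a line that the arm cannot do raises manip.PlanningError and nothing moves.
- manip.finish_job(): hands the job in, once; it reports no verdict.
The state is a dict: "t": time; "joints": joint angles; "qvel": joint speeds; "tau": joint torques, N m; "tcp_pos": TCP position; "ee_rot": TCP orientation; "contact_force": force on the tool from outside, world axes, zero at the start; "ft_torque": the same for the moment, N m; "finger_gap": finger opening in m.
Only numpy, scipy, OpenCV 4.12 (cv2) and the standard library are available. Lean on these libraries where they do the work, as an engineer would, in place of code of your own. Each camera call takes 0.05 s, during which the arm holds its last target. There are 200 camera calls.

## Working session

There is one attempt and no reset: what is moved stays moved. The work goes in short steps, each a Python script; the robot and the scene stay as the last script left them, time stands still between calls to the robot, and variables do not carry over. Pictures are saved under pics/ and viewed, about 8 in all and at most 12, crops included, and the job is handed in when it is done.

```bash
ls; mkdir -p pics; python3 - <<'E'
from bench import manip
import cv2,numpy as np
for n in("top","side"):
    im,d=manip.get_image(n); cv2.imwrite(f"pics/{n}0.png",im[:,:,::-1]); np.save(f"{n}0.npy",d)
    c=manip.camera_info(n); print(n,{k:np.round(v,3).tolist() for k,v in c.items()}, (d>0).mean())
print(manip.sense())
E
```

```text
pics
top {'fx': 471.46, 'fy': 471.46, 'cx': 319.459, 'cy': 204.061, 'D': [-0.122, 0.0, 0.0, 0.0, 0.0], 'R': [[-0.013, -1.0, -0.013], [-0.991, 0.015, -0.133], [0.134, 0.011, -0.991]], 't': [-0.015, 0.567, 1.475]} 0.9960390625
side {'fx': 363.139, 'fy': 363.139, 'cx': 322.615, 'cy': 196.754, 'D': [0.018, 0.0, 0.0, 0.0, 0.0], 'R': [[0.846, -0.532, 0.001], [-0.311, -0.497, -0.81], [0.432, 0.686, -0.586]], 't': [-0.474, 0.219, 0.939]} 0.9962734375
{'t': 0.1, 'joints': array([ 1.14756700e+00,  1.31077932e-01,  1.48916001e+00,  2.93249944e-06,
        1.52300740e+00, -8.54187446e-02]), 'qvel': array([ 0.00302307, -0.00064132, -0.00232672, -0.00055964, -0.00300876,
        0.00086551]), 'tau': array([ 1.81035881e-03, -5.70957220e+01, -5.01939762e+01, -1.09035047e-04,
        8.27248004e-03,  6.35754054e-05]), 'tcp_pos': array([0.19863959, 0.56564456, 0.23035963]), 'ee_rot': array([ 1.68103331e-01,  9.85769033e-01, -7.99394454e-04, -2.09318178e-04]), 'contact_force': array([-0.16211731,  0.22835421,  0.00035925]), 'ft_torque': array([-0.05030562, -0.00525253,  0.02689146]), 'finger_gap': 0.0856082973083529}
```

View pics/top0.png

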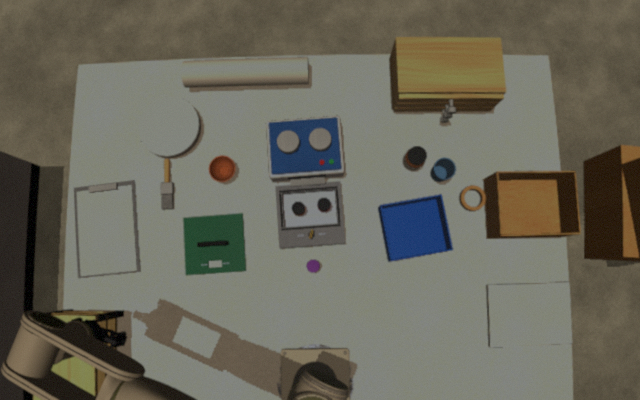

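View pics/side0.png

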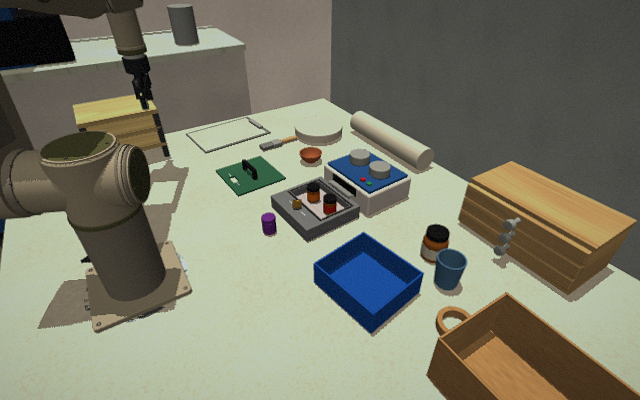

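Top view: the machine frame is around (311,214) with pots at (298,208) and (324,205) and the fastener at (311,234). The green panel is at (214,243), the tote at (415,228) and a purple look-alike at (314,266). The amber jar with the black cap at (416,156) is the large bystander. I'll enlarge the machine and the panel.

```bash
cat > h.py <<'E'
import cv2,numpy as np
from bench import manip
from scipy.spatial.transform import Rotation as Ro
def ray(n,uv):
    c=manip.camera_info(n);K=np.array([[c['fx'],0,c['cx']],[0,c['fy'],c['cy']],[0,0,1]])
    p=cv2.undistortPoints(np.array(uv,float).reshape(-1,1,2),K,np.array(c['D'],float)).reshape(-1,2)
    R=np.array(c['R']);t=np.array(c['t']);return R,t,np.c_[p,np.ones(len(p))]
def atz(n,uv,z):
    R,t,p=ray(n,uv);C=-R.T@t;d=p@R;return C+d*((z-C[2])/d[:,2])[:,None]
def bydepth(n,uv,D):
    R,t,p=ray(n,uv);uv=np.array(uv).reshape(-1,2)
    z=np.array([np.median(D[int(round(v))-1:int(round(v))+2,int(round(u))-1:int(round(u))+2]) for u,v in uv])
    return (p*z[:,None]-t)@R
def proj(n,X):
    c=manip.camera_info(n);K=np.array([[c['fx'],0,c['cx']],[0,c['fy'],c['cy']],[0,0,1]])
    return cv2.projectPoints(np.array(X,float).reshape(-1,1,3),cv2.Rodrigues(np.array(c['R']))[0],np.array(c['t'],float),K,np.array(c['D'],float))[0].reshape(-1,2)
def tri(uva,uvb):
    out=[]
    for a,b in zip(uva,uvb):
        A=[];y=[]
        for n,q in(("top",a),("side",b)):
            R,t,p=ray(n,[q]);u,v,_=p[0]
            A+=[R[0]-u*R[2],R[1]-v*R[2]];y+=[u*t[2]-t[0],v*t[2]-t[1]]
        out.append(np.linalg.lstsq(np.array(A),np.array(y),rcond=None)[0])
    return np.array(out)
def down(a): # tool down, jaw axis (tool y) along world angle a
    y=np.array([np.cos(a),np.sin(a),0]);z=np.array([0,0,-1.]);x=np.cross(y,z)
    return Ro.from_matrix(np.c_[x,y,z]).as_quat()
E
python3 - <<'E'
import cv2,numpy as np
t=cv2.imread('pics/top0.png');s=cv2.imread('pics/side0.png')
def crop(im,x,y,w,h,k):
    return cv2.resize(np.clip(im[y:y+h,x:x+w]*1.5,0,255).astype('uint8'),None,fx=k,fy=k,interpolation=cv2.INTER_CUBIC)
cv2.imwrite('pics/c1.png',crop(t,265,175,100,75,8))
a=crop(t,175,205,80,75,5); b=crop(s,260,170,110,75,5)[:, :400+150]
b=crop(s,265,170,100,75,4); b=cv2.copyMakeBorder(b,0,75,0,0,0)
cv2.imwrite('pics/c2.png',np.hstack([a,b]))
E
```

```text
(no output)
```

View pics/c1.png

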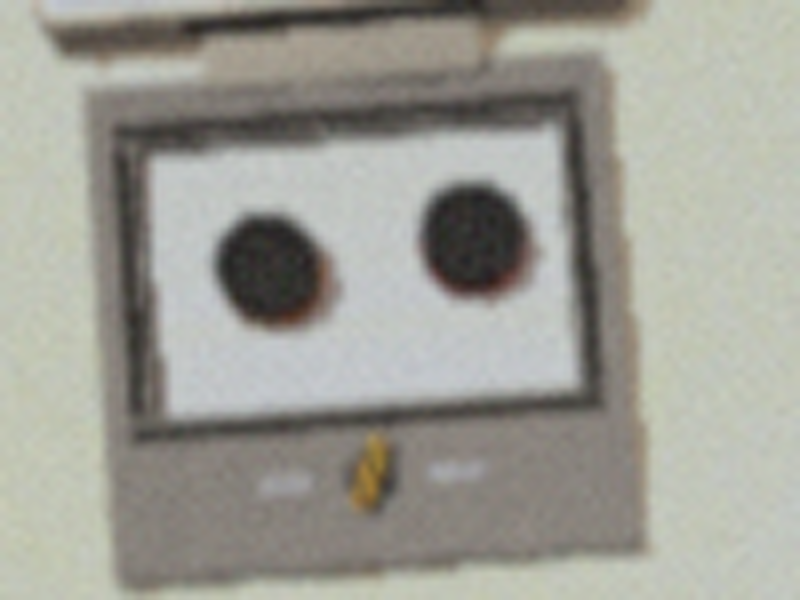

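View pics/c2.png

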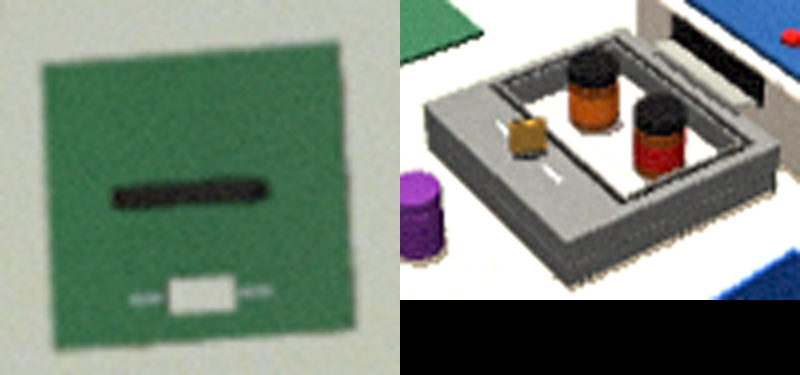

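Crop pixels. c1: frame corners (85,92), (603,55), (645,550), (120,588); caps (267,268) and (472,238); fastener top (371,472); marks (285,484) and (457,471). c2: panel corners (42,65), (340,42), (355,326), (55,350), handle (190,193), slot (203,295). The side crop shows the orange-labelled pot as the left one and the red as the right one, both in the bay. The purple one stands outside on the table, so I leave it alone.

```bash
cat > m.py <<'E'
from h import *
np.set_printoptions(precision=4,suppress=True)
D=np.load('top0.npy');S=np.load('side0.npy')
T=lambda p:(np.array(p,float)+.5)/8-.5+[265,175]
P=lambda p:(np.array(p,float)+.5)/5-.5+[175,205]
Q=lambda p:(np.array(p,float)-[400,0]+.5)/4-.5+[265,170]
F=atz('top',T([(85,92),(603,55),(645,550),(120,588)]),.045)
print('frame',F,'c',F.mean(0), 'yaw', [np.arctan2(*(F[i]-F[j])[1::-1]) for i,j in((0,3),(1,2))],[np.arctan2(-(F[i]-F[j])[0],(F[i]-F[j])[1]) for i,j in((0,1),(3,2))])
mk=T([(285,484),(457,471)]);M=atz('top',mk,.045);print('marks',M,M.mean(0),'yaw',np.arctan2(-(M[0]-M[1])[0],(M[0]-M[1])[1]))
pt=T([(267,268),(472,238),(371,472)]);ps=Q([(594,63),(660,105),(527,122)])
print('tri pots,fast',tri(pt,ps)); print('atz',atz('top',pt[:2],.076),atz('top',pt[2:],.075))
print('depth top',bydepth('top',pt,D),bydepth('side',ps,S))
b=atz('top',T([(378,440),(365,508)]),.075);print('bar',np.arctan2(*(b[0]-b[1])[1::-1])-np.pi/2)
G=atz('top',P([(42,65),(340,42),(355,326),(55,350)]),.006);print('panel',G,G.mean(0),[np.arctan2(*(G[i]-G[j])[1::-1]) for i,j in((0,3),(1,2))],[np.arctan2(-(G[i]-G[j])[0],(G[i]-G[j])[1]) for i,j in((0,1),(3,2))])
print('handle',atz('top',P([(190,193)]),.046),bydepth('top',P([(190,193)]),D),'slot',atz('top',P([(203,295)]),.006))
im=cv2.imread('pics/top0.png').astype(int)
m=((im[...,0]>im[...,2]+40)&(im[...,0]>40)).astype('uint8');m[:185]=0;m[:,:370]=0;m[:,460:]=0
n,l,st,_=cv2.connectedComponentsWithStats(m);k=1+st[1:,4].argmax()
v,u=np.where(l==k)
R,t,p=ray('top',np.c_[u,v]);X=(p*D[v,u][:,None]-t)@R
print('tote n',len(X),np.percentile(X[:,2],[1,50,90,99]))
r=cv2.minAreaRect(X[X[:,2]>.055][:,:2].astype('f4')*1000);print(r)
print('floor',np.median(X[X[:,2]<.012],0))
# tall obstacles
E
python3 m.py
```

```text
frame [[ 0.6267  0.1186  0.045 ]
 [ 0.6385 -0.0899  0.045 ]
 [ 0.4398 -0.1027  0.045 ]
 [ 0.4276  0.105   0.045 ]] c [0.5331 0.0078 0.045 ] yaw [np.float64(0.06831402823461001), np.float64(0.06453272898237028)] [np.float64(0.05654982132402613), np.float64(0.05865640084652916)]
marks [[ 0.4679  0.0393  0.045 ]
 [ 0.4721 -0.0289  0.045 ]] [0.47   0.0052 0.045 ] yaw 0.061654146955414865
tri pots,fast [[ 0.5508  0.0437  0.0767]
 [ 0.5611 -0.0367  0.0804]
 [ 0.4695  0.0045  0.0746]]
atz [[ 0.5503  0.044   0.076 ]
 [ 0.5609 -0.0362  0.076 ]] [[0.47   0.0043 0.075 ]]
depth top [[ 0.5504  0.0441  0.075 ]
 [ 0.5608 -0.0363  0.0769]
 [ 0.4702  0.0043  0.0727]] [[ 0.5511  0.043   0.0771]
 [ 0.5646 -0.0329  0.0769]
 [ 0.4695  0.006   0.0736]]
bar -1.7707167302630273
panel [[0.5329 0.4299 0.006 ]
 [0.5455 0.2303 0.006 ]
 [0.36   0.2195 0.006 ]
 [0.3455 0.4176 0.006 ]] [0.446  0.3243 0.006 ] [np.float64(0.06561491958064009), np.float64(0.0582129752375303)] [np.float64(0.0631090584505476), np.float64(0.07317896930049603)]
handle [[0.4452 0.3193 0.046 ]] [[0.4453 0.3196 0.0445]] slot [[0.3808 0.3195 0.006 ]]
tote n 3271 [-0.0026  0.0058  0.0643  0.0736]
((470.09112548828125, -225.54833984375), (177.23944091796875, 399.852783203125), 8.980646133422852)
floor [ 0.4865 -0.3304  0.005 ]
```

```bash
cat >> h.py <<'E'
YAW=0.0615
def pick_yaw(p,cands):
    best=None
    for a in cands:
        for k in(0,np.pi):
            q=manip.solve_ik(p,down(a+k))
            if q is not None:
                s=abs(q[5])
                if best is None or s<best[0]: best=(s,a+k,q)
    return best
E
cat > pots.py <<'E'
from h import *
np.set_printoptions(precision=4,suppress=True)
C=atz('top',[(379,207),(442,195),(452,250),(388,260)],.07);print(C,C.mean(0))
ty=[np.arctan2(*(C[i]-C[j])[1::-1]) for i,j in((0,3),(1,2))]+[np.arctan2(-(C[i]-C[j])[0],(C[i]-C[j])[1]) for i,j in((0,1),(3,2))];print(ty)
ty=np.mean(ty);c=C.mean(0)[:2];yv=np.array([-np.sin(ty),np.cos(ty)])
pots=[((.5505,.044),c-.042*yv),((.561,-.0365),c+.042*yv)]
for p,g in pots:
    b=pick_yaw([*p,.2],[YAW+np.pi/4,YAW-np.pi/4]);b2=pick_yaw([*g,.2],[ty]);print(b[1],b[2],g,b2[1],b2[2])
E
python3 pots.py
```

```text
[[ 0.5506 -0.2101  0.07  ]
 [ 0.5859 -0.4115  0.07  ]
 [ 0.4118 -0.4353  0.07  ]
 [ 0.3847 -0.2334  0.07  ]] [ 0.4832 -0.3226  0.07  ]
[np.float64(0.13944622543704924), np.float64(0.13571759567922542), np.float64(0.17314010348310863), np.float64(0.13355415782306654)]
-0.7238981633974483 [-0.0131  0.0181  1.6634 -0.      1.4601  0.7108] [ 0.4893 -0.3641] 0.14546452060561246 [-0.7238  0.1726  1.4989 -0.      1.4701 -0.8692]
-0.7238981633974483 [-0.1562  0.0449  1.636  -0.      1.4607  0.5677] [ 0.4772 -0.281 ] 0.14546452060561246 [-0.6248  0.0221  1.6593 -0.      1.4602 -0.7703]
```

```bash
cat >> pots.py <<'E'
import sys
i=int(sys.argv[1]);p,g=pots[i];g=g+[.002,-.003]
a=YAW-np.pi/4
manip.release() if manip.sense()['finger_gap']<.08 else None
manip.move_ptp([*p,.17],down(a))
print('c',manip.movel([*p,.037],rate=.12,contact_N=8),manip.sense()['tcp_pos'])
manip.close();s=manip.sense();print('gap',s['finger_gap'],s['tcp_pos'])
z0=s['tcp_pos'][2]
manip.movel([*p,.18],rate=.2);print('gap',manip.sense()['finger_gap'])
manip.move_ptp([*g,.18],down(ty))
print('c',manip.movel([*g,z0-.0145],rate=.12,contact_N=6),manip.sense()['tcp_pos'])
manip.release();manip.movel([*g,.18],rate=.25)
s=manip.sense();print(s['t'],s['finger_gap'])
E
python3 pots.py 0 | tail -6
```

```text
-0.7238981633974483 [-0.1562  0.0449  1.636  -0.      1.4607  0.5677] [ 0.4772 -0.281 ] 0.14546452060561246 [-0.6248  0.0221  1.6593 -0.      1.4602 -0.7703]
c False [0.5513 0.044  0.038 ]
gap 0.04086072863642892 [0.551  0.044  0.0377]
gap 0.040947099001747686
c True [ 0.4906 -0.3664  0.0228]
9.075 0.08562891644512866
```

```bash
python3 pots.py 1 | tail -5; python3 - <<'E'
from h import *
np.set_printoptions(precision=3,suppress=True)
manip.move_ptp([.47,-.16,.22],down(0.06+np.pi/2)) # clear tote view, toward fastener
t,_=manip.get_image('top');s,_=manip.get_image('side')
k=lambda im,x,y,w,h,f:cv2.resize(np.clip(im[y:y+h,x:x+w]*1.5,0,255).astype('uint8'),None,fx=f,fy=f,interpolation=cv2.INTER_CUBIC)
cv2.imwrite('pics/c3.png',np.hstack([k(t,370,180,100,100,4),k(s,300,200,130,130,400/130)])[:,:800,::-1])
for a in(1.37,.0615):
    b=pick_yaw([.4695,.0045,.1],[a]);print(b[1],b[2])
    for kk in(-np.pi,0,np.pi):print(manip.solve_ik([.4695,.0045,.1],down(a+kk)))
E
```

```text
c False [ 0.5618 -0.0366  0.038 ]
gap 0.040872483153386395 [ 0.5616 -0.0366  0.0377]
gap 0.04083292744409186
c True [ 0.4784 -0.2834  0.0228]
16.7667 0.08546152856528724
1.37 [-0.1   -0.122  1.988 -0.     1.276 -1.47 ]
[-0.1   -0.122  1.988 -0.     1.276  1.672]
[-0.1   -0.122  1.988 -0.     1.276 -1.47 ]
[-0.1   -0.122  1.988 -0.     1.276  1.672]
0.0615 [-0.1   -0.122  1.988 -0.     1.276 -0.161]
None
[-0.1   -0.122  1.988 -0.     1.276 -0.161]
None
```

View pics/c3.png

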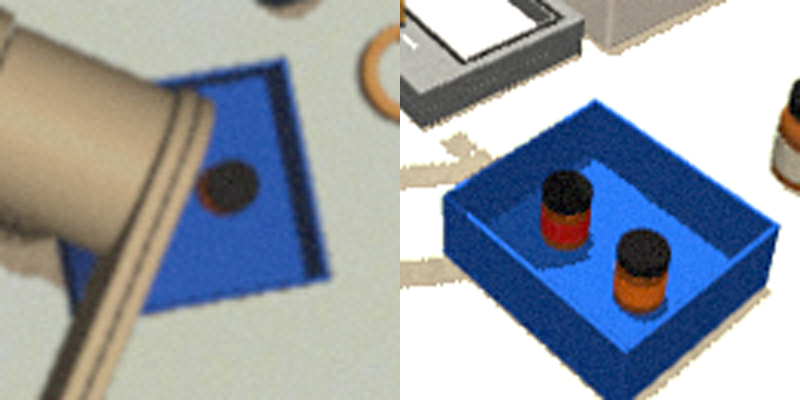

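The side view shows both pots upright in the tote, red at (566,205) and orange at (642,270) in the crop. Now the fastener.

```bash
python3 - <<'E'
from h import *
np.set_printoptions(precision=3,suppress=True)
f=[.4695,.0045]
manip.move_ptp([*f,.13],down(1.37))
print(manip.movel([*f,.052],rate=.1,contact_N=8))
manip.close();s=manip.sense();print(s['finger_gap'],s['tcp_pos'],s['contact_force'],s['ft_torque'])
manip.goto_joints(manip.solve_ik([*f,.052],down(YAW)))
manip.pause(.2);s=manip.sense();print(s['finger_gap'],s['tcp_pos'],s['contact_force'],s['joints'][5])
manip.release();manip.movel([*f,.16],rate=.2)
manip.move_ptp([.446,.3215,.16],down(YAW))
t,d=manip.get_image('top');s,_=manip.get_image('side');np.save('top1.npy',d)
cv2.imwrite('pics/top1.png',t[:,:,::-1])
k=lambda im,x,y,w,h,f:cv2.resize(np.clip(im[y:y+h,x:x+w]*1.5,0,255).astype('uint8'),None,fx=f,fy=f,interpolation=cv2.INTER_CUBIC)
cv2.imwrite('pics/c4.png',np.hstack([k(t,285,210,50,50,8),k(s,270,180,50,50,8)])[:,:,::-1]);print(manip.sense()['t'])
E
```

```text
False
0.006675966260234302 [0.47  0.005 0.052] [-1.87   4.777  3.66 ] [ 0.768  0.181 -0.079]
0.006680360199765764 [0.47  0.006 0.052] [ 3.059  8.007 -0.039] -0.16114471690051202
24.575
```

View pics/c4.png

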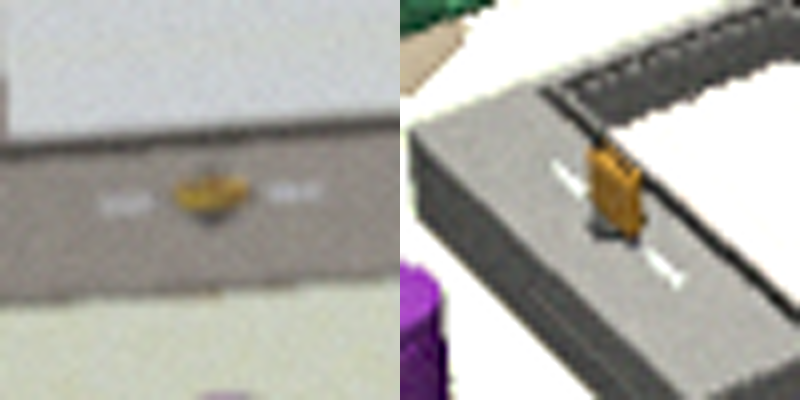

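The bar now lies in line with the marks in both views. On to the panel: the handle's y reading is biased by its visible end face, so I use the panel's corners and slot for its centre.

```bash
python3 - <<'E'
from h import *
np.set_printoptions(precision=3,suppress=True)
p=[.446,.3237];g=[.535,.0092];q=down(YAW)
manip.movel([*p,.10],q)
print(manip.movel([*p,.0205],rate=.1,contact_N=8))
manip.close();s=manip.sense();print(s['finger_gap'],s['tcp_pos'],s['contact_force'])
z0=s['tcp_pos'][2]
manip.movel([*p,.19],rate=.15);s=manip.sense();print(s['finger_gap'],s['tcp_pos'],s['contact_force'],s['ft_torque'])
manip.move_ptp([*g,.19],q)
manip.movel([*g,z0+.085],rate=.12);manip.pause(.3)
s=manip.sense();print(s['t'],z0,s['tcp_pos'],s['contact_force'],s['ft_torque'])
t,d=manip.get_image('top');S,e=manip.get_image('side');np.save('top2.npy',d);np.save('side2.npy',e)
cv2.imwrite('pics/top2.png',t[:,:,::-1]);cv2.imwrite('pics/side2.png',S[:,:,::-1])
k=lambda im,x,y,w,h,f:cv2.resize(np.clip(im[y:y+h,x:x+w]*1.5,0,255).astype('uint8'),None,fx=f,fy=f,interpolation=cv2.INTER_CUBIC)
cv2.imwrite('pics/c5.png',np.hstack([k(t,265,170,100,100,4),k(S,260,150,100,100,4)])[:,:,::-1])
E
```

```text
False
0.013136381029882273 [0.446 0.324 0.021] [-0.321 -0.186  2.398]
0.012687439517571328 [0.445 0.323 0.189] [-0.305 -0.329 -3.225] [-0.036  0.077 -0.046]
30.3917 0.020796940353192704 [0.535 0.009 0.107] [ 0.817 -0.002 -3.089] [-0.004 -0.026  0.05 ]
```

View pics/c5.png

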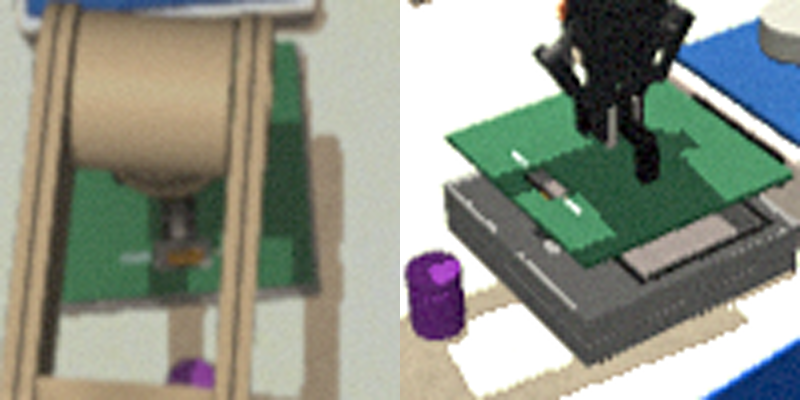

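The slot spans about (153–211, 240–268) in the left crop with the brass bar at (184,256) inside it. The panel hangs level. Lowering with contact sensing.

```bash
python3 - <<'E'
from h import *
np.set_printoptions(precision=3,suppress=True)
g=[.535,.0092];q=down(YAW);z0=.0208
print(manip.movel([*g,z0+.060],rate=.06,contact_N=5));s=manip.sense();print(s['tcp_pos']-[0,0,z0],s['contact_force'],s['ft_torque'])
print(manip.movel([*g,z0+.041],rate=.04,contact_N=6));s=manip.sense();print(s['t'],s['tcp_pos']-[0,0,z0],s['contact_force'],s['ft_torque'],s['finger_gap'])
E
```

```text
False
[0.535 0.009 0.059] [-0.159 -0.139 -3.995] [ 0.04   0.034 -0.032]
True
31.475 [0.535 0.009 0.045] [0.995 0.274 2.395] [-0.012 -0.149  0.007] 0.012991487417870727
```

Seated at 45 mm. Pressing in small steps.

```bash
python3 - <<'E'
from h import *
np.set_printoptions(precision=3,suppress=True)
q=down(YAW);z=manip.sense()['tcp_pos'][2]
for i in range(15):
    z-=.001;manip.movel([.535,.0092,z],q,rate=.02);manip.pause(.15)
    s=manip.sense();print(round(z,4),s['tcp_pos'],s['contact_force'],s['finger_gap'])
    if s['contact_force'][2]>18:break
manip.pause(.5);s=manip.sense();print(s['t'],s['tcp_pos'],s['contact_force'],s['ft_torque'],s['finger_gap'])
t,d=manip.get_image('top');S,e=manip.get_image('side');np.save('side3.npy',e)
k=lambda im,x,y,w,h,f:cv2.resize(np.clip(im[y:y+h,x:x+w]*1.5,0,255).astype('uint8'),None,fx=f,fy=f,interpolation=cv2.INTER_CUBIC)
cv2.imwrite('pics/c6.png',np.hstack([k(t,265,170,100,100,4),k(S,260,150,100,100,4)])[:,:,::-1])
cv2.imwrite('pics/side3.png',S[:,:,::-1]);cv2.imwrite('pics/top3.png',t[:,:,::-1])
E
```

```text
0.0643 [0.535 0.009 0.065] [-3.772  0.285  8.587] 0.013133659750860479
0.0633 [0.535 0.009 0.065] [-10.913   0.2    17.496] 0.012701500959652529
0.0623 [0.535 0.009 0.065] [-15.29    0.486  26.427] 0.012731847759695885
33.175 [0.535 0.009 0.065] [-15.612   1.122  27.054] [0.104 2.459 0.041] 0.012884408937064567
```

View pics/c6.png

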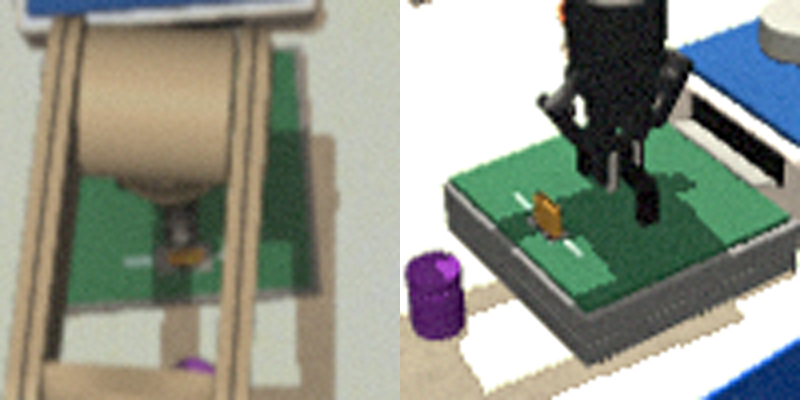

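View pics/side3.png

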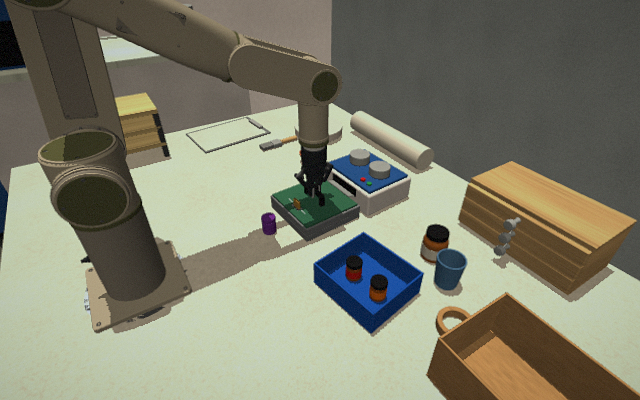

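The panel lies flat with the fastener standing through its slot, in line with the marks. The margins to the frame look even, the pots are upright in the tote, and nothing else looks disturbed. Handing in while pressed at about 27 N.

```bash
python3 -c "
from bench import manip
s=manip.sense();print(s['contact_force'],s['finger_gap'])
manip.finish_job()"
```

```text
[-15.15872115   0.70976103  26.7227743 ] 0.013238806783567772
the job is handed in; nothing more can be done
```

The job is handed in at about 33 s of the 72 s allowed, with the panel still held pressed. No verdict is reported, so the checks below are my own.

**What I did**
- **Pots:** I moved the orange- and red-labelled pots from the bay into the tote and let go of them.
- **Fastener:** I turned it clockwise until it lined up with the white marks.
- **Panel:** I lowered the green panel over the bay until it seated, then pressed it down and kept hold of the handle.

**Last checks**
- **Pots:** both stand upright in the tote in the last side picture.
- **Fastener:** in both views before the panel went on it was in line with the marks. It now stands up through the slot.
- **Panel:** it met the frame at 45 mm and looks flat, with even margins all round. I judged its sideways fit by eye, not by measuring.
- **Press:** the tool felt about 27 N upward at hand-in, and the gripper is still holding the handle (13 mm gap).
- **Bystanders:** I never went near them, including the purple look-alike. Those I could see looked unmoved; I did not measure them.

**Disagreements**
- **Sideways force:** pressing also produced about 15 N sideways, towards the robot. The tool did not visibly shift, so I left it.
- **Handle position:** its first reading was about 5 mm off the panel's centre in y, because its end face showed in the picture. I used the panel's corners and slot instead.
- **Fastener position:** the side forces while gripping it, and the tool position there, put it about 1 to 2 mm from my image estimate. I shifted the target for the panel slightly to match.

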